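Shut the vial drawer and hold the inspection flap at the set angle

TASK

The vial drawer of the grey inspection box has been loaded: push it fully home. Then lift the box's hinged flap by its black handle until the flap lies in line with the pointer set on the quadrant scale, and keep holding it there: nothing props the flap, so finish with the handle still in the gripper and the flap still. Do not shift the pointer, and leave the other things on the table where they are.

Things in the scene. Friction and masses are not known exactly. Their poses are not given: they have to be found in the camera images.
- housing: grey metal inspection box fixed to the table, 150 (x) x 200 (y) x 85 mm high; origin under its centre on the table; its x axis points from the drawer front to the back, y to its left (hinge side), z up. Bottles stand on its left, flat things lie before the drawer; a large flat lid, 332 mm wide and 72 mm high, lies on the right
- drawer (a joint): how far the plain light metal (aluminium) drawer in the front of the box stands out, m: 0 fully home, at most 0.07; it slides along the box's x axis, with about 1 to 2 N of friction, stays where it is left, and has a hard stop at 0
- drawer_lip (a point): middle of the foremost edge of the lip on the drawer's front; the lip is 110 mm wide along the box's y, 8 mm high and stands 17 mm out from the flat drawer front, which is 154 mm wide and reaches from 16 to 76 mm above the table; the lip's middle is 66 mm above the table
- flap (a joint): angle of the flap, rad: 0 lying flat on the box, growing as its free (right) end swings up, at most 1.6; it turns freely and falls shut when let go
- flap_hinge (a point): point on the hinge line, 89 mm above the table 25 mm behind and 85 mm left of the box's middle; the hinge line runs along the box's x axis
- flap_edge (a point): point on the flap's front edge, in the middle of its thickness, 90 mm from the hinge line; its y axis lies along the flap towards the hinge. The flap is an aluminium frame with a clear window, 90 mm (along the hinge) x 170 mm x 7 mm, about 0.33 kg with its handle
- flap_handle: black bar handle on the flap, near its free end; origin at the middle of the bar, 132 mm from the hinge measured along the flap and 40 mm above the flap's middle plane, 10 mm behind the box's middle. The bar is round, 12 mm thick and 64 mm long, parallel to the hinge (its x), on a 12 mm wide post at each end, with 44 mm free between the posts and 30 mm clear below it; its z axis is square to the flap
- pointer (a joint): angle to which the pointer is set, rad, measured as the flap's: the flap is in line with the pointer when both angles are equal; it is between 0.6 and 1.05, and keeps its place by friction
- pointer_tip (a point): point on the thin dark steel pointer, 90 mm from the hinge line; the pointer reaches 95 mm from the hinge line and turns about it just in front of an arc-shaped white scale (radius 88 mm, top 177 mm above the table, standing on the box's top 28 to 32 mm before its middle, so keep a wide gripper clear of it while pushing the drawer, a tick every 5 degrees); its y axis lies along the pointer towards the hinge
- media_bottle: amber bottle, 52 mm wide, 104 mm high; a bystander to leave alone; origin under its middle
- wash_bottle: squeeze bottle with a spout, 189 mm high; a bystander to leave alone; origin under its middle
- oil_vial: small glass vial, 28 mm wide, 57 mm high; a bystander to leave alone; origin under its middle
- vial_rack: white rack, 58 x 150 x 44 mm; a bystander to leave alone; origin under its middle
- forceps: steel forceps lying flat, 131 mm long; a bystander to leave alone; origin under its middle
- marker: marker pen lying flat, 131 mm long; a bystander to leave alone; origin under its middle
- note_pad: note pad, 108 x 70 x 10 mm; a bystander to leave alone; origin under its middle
- bench_timer: bench timer, 42 x 66 x 50 mm; a bystander to leave alone; origin under its middle

How it is judged (in metres and radians):
On the way, in this order (a step that is already met when the one before it is completed fails the run):
1. the drawer is fully home while the flap still lies shut (value of joint drawer below 0.004 m and value of joint flap below 0.1 rad), for 0.2 s.
2. the flap is held by its handle in line with the pointer (angle between the y axis of flap_edge and the y axis of pointer_tip, either way round below 0.08 rad and contact force between the fingers and flap_handle above 0.4 N and value of joint drawer below 0.004 m), for 0.2 s.
At the end, for the whole second after the job is handed in: the drawer is within 4 mm of fully home, the flap is within 0.08 rad (about 4.5 degrees) of the pointer, at rest (under 0.1 rad/s), and the gripper's fingers bear on its handle with more than 0.4 N (all of step 2 and velocity of joint flap between -0.1 and 0.1 rad/s); the arm keeps its last pose, push and grip.
It fails at once if the pointer is shifted (its tip by more than 8 mm) (distance of pointer_tip from where it was at the start of the episode above 0.008 m).
It fails at once if another thing on the table is moved more than 30 mm (distance of any of media_bottle, wash_bottle, oil_vial, vial_rack, forceps, marker, note_pad, bench_timer from where it was at the start of the episode above 0.03 m).
It also fails if it takes over 48 s, if anything falls off the work surface, if the arm or the gripper's body presses on something with over 40 N, if the wrist force passes 120 N, or if a joint passes its speed limit or range.

ROBOT

A 7-joint arm with a two-finger parallel gripper is mounted at the origin on a cart in front of the work surface, level with it; the furniture and walls round the work are solid. World frame = base frame: x ahead of the robot, y to its left, z up, the work surface at z = 0. Lengths are in m, angles in degrees, forces in N, time in s.
With the tool pointing down it reaches from about 0.35 to 0.9 m from the base axis. Payload 8.1 kg.
Tool frame: the origin (TCP) lies midway between the tips of the shut fingers; the grasp point (between the pads) lies 19 mm behind it; y points along the fingers, z is the direction in which the jaws open and shut, and the axes are right-handed (so a half turn about y gives the same grasp; the last joint's range is limited). The gripper opens to 85 mm and grips with 20 to 120 N. Pads are 22 mm wide; open, the fingers measure 114 mm over their backs; the gripper's body (76 mm by 85 mm) begins 54 mm behind the grasp point. The pads swing forward as they close: fully open they stand 13 mm farther back than shut.
Start: joints at [-78.931, 24.895, 1.432, 90.138, -0.665, 64.973, -4.303], TCP at [0.182, 0.598, 0.231] pointing down, gripper open.
Joint ranges: [-149.89, 149.89], [-25.12, 119.58], [-72.63, 75.52], [4.76, 147.25], [-75.54, 255.54], [6.69, 114.76], [-157.13, 157.13]. Speed limits (degrees/s): [127.2, 127.2, 172.46, 172.46, 180, 180, 180].

INTERFACE

Orientations are given as [roll, pitch, yaw] about the fixed x, y, z axes, in that order (R = Rz(yaw) Ry(pitch) Rx(roll)).
In Python, from bench import bot, optics, job, telemetry gives the robot as it stands. Calls block until the motion is done:
- bot.move_to(position, orientation): joint-space move of the TCP to a pose.
- bot.line_to(position, vel=0.15, ori=None): straight line of the TCP; ori=None keeps the orientation; vel is the mean speed in m/s.
- bot.move_joints(angles): joint-space move.
- bot.command_gripper(opening): finger opening in m; the grip force is fixed at half the most; returns when the fingers have stopped.
- bot.pause(seconds).
- bot.solve_ik(position, orientation): joint angles nearest the present ones, or None.
- optics.camera(name): name is "side" or "top"; returns (picture, depth): 400x640x3 uint8, red, green, blue; 400x640 float32, m along the optical axis (not along the pixel's ray), 0 where there is no reading.
- optics.camera_model(name): a dict with "camera_matrix" (3x3 intrinsics, pixels), "D" ([k1, k2, p1, p2, k3] as OpenCV has them; the pictures are not rectified), "rvec" (rotation vector, rad) and "tvec" (3), from world to camera coordinates, as OpenCV has them. Camera axes: x right, y down, z forward; pixel columns grow to the right and rows downward; lengths in m; the calibration is good to about 2 mm. A picture is of the moment at which its call begins. camera_model takes no time and is no camera call.
A pose or a line that the arm cannot do raises bot.PlanningError and nothing moves.
- job.sign_off(): hands the job in, once; it reports no verdict.
Trained networks look in the newest picture that a camera, given by its name, has taken for a name from the list of things; names that differ only in an ending like _2 or _b are one class to them, and where a whole thing is asked for, a point or a joint stands for the part that bears it (a point fixed in the world has none). Each returns a list of dicts, best first, with "conf" (0 to 1); they miss things now and then, are a little off and sometimes report something else, mostly with a low value. They report only what shows in the picture. A call takes as long as a camera call.
- optics.outline_of(camera, query): "region" (400x640 bool, what is visible of it) and "xy" ([column, row] as shares, 0 to 1, of the picture: columns of its width, rows of its height, amid what is visible of it).
- optics.tip_of(camera, query): "xy" ([column, row] as shares, 0 to 1, of the picture: columns of its width, rows of its height: a listed point, or the origin of a listed thing).
Readings, each from a call of its own:
- telemetry.get_time_s(): time.
- telemetry.get_joint_pos(): joint angles.
- telemetry.get_dq(): joint speeds.
- telemetry.get_joint_torque(): joint torques, N m.
- telemetry.get_tcp_pos(): TCP position.
- telemetry.get_eef_rot(): TCP orientation.
- telemetry.get_force(): force on the tool from outside, world axes, zero at the start.
- telemetry.get_ft_torque(): the same for the moment, N m.
- telemetry.get_gripper_width(): finger opening in m.
Only numpy, scipy, OpenCV 4.12 (cv2) and the standard library are available. Lean on these libraries where they do the work, as an engineer would, in place of code of your own. Each camera call takes 0.05 s, during which the arm holds its last target. There are 200 camera calls.

## Working session

There is one attempt and no reset: what is moved stays moved. The work goes in short steps, each a Python script; the robot and the scene stay as the last script left them, time stands still between calls to the robot, and variables do not carry over. Pictures are saved under pics/ and viewed, about 8 in all and at most 12, crops included, and the job is handed in when it is done.

```bash
mkdir -p pics
cat > h.py <<'E'
import numpy as np, cv2
from bench import bot, optics, job, telemetry
def cam(n):
    m=optics.camera_model(n); K=np.array(m["camera_matrix"],float);D=np.array(m["D"],float)
    R=cv2.Rodrigues(np.array(m["rvec"],float))[0]; t=np.array(m["tvec"],float).ravel()
    return K,D,R,t
def ray(n,uv):
    K,D,R,t=cam(n); p=cv2.undistortPoints(np.array(uv,float).reshape(-1,1,2),K,D).reshape(-1,2)
    d=np.c_[p,np.ones(len(p))]@R   # world dirs with unit depth
    return -R.T@t, d
def atdepth(n,uv,z):
    o,d=ray(n,uv); return o+d*np.reshape(z,(-1,1))
def atz(n,uv,z):
    o,d=ray(n,uv); return o+d*((z-o[2])/d[:,2])[:,None]
def proj(n,P):
    K,D,R,t=cam(n); return cv2.projectPoints(np.array(P,float).reshape(-1,1,3),R,t,K,D)[0].reshape(-1,2)
def px(r): return np.array(r["xy"])*[640,400]
E
python3 - <<'E'
from h import *
for n in ("side","top"):
    im,d=optics.camera(n); cv2.imwrite(f"pics/{n}0.png",im[:,:,::-1]); np.save(f"{n}0.npy",d)
    print(n,"cam at",ray(n,[[320,200]])[0].round(3),"dir",ray(n,[[320,200]])[1].round(2))
    for q in ("housing","drawer_lip","flap_hinge","flap_edge","flap_handle","pointer_tip","vial_rack","note_pad","forceps","marker","bench_timer","wash_bottle","media_bottle","oil_vial"):
        for r in optics.tip_of(n,q)[:2]:
            u=px(r); c=tuple(np.clip(u.round().astype(int),0,[639,399])); z=d[c[1],c[0]]
            print(q,round(r["conf"],2),u.round(1),"depthpt",atdepth(n,u,z)[0].round(3))
E
```

```text
side cam at [ 0.464 -0.743  0.525] dir [[ 0.1   0.89 -0.45]]
housing 0.67 [346.7 270.5] depthpt [ 0.579 -0.157  0.068]
housing 0.3 [252.4 299.2] depthpt [ 0.391 -0.142  0.001]
drawer_lip 0.57 [290.6 238.7] depthpt [ 0.474 -0.035  0.07 ]
drawer_lip 0.27 [354.4 227.3] depthpt [ 0.601 -0.106  0.134]
flap_hinge 0.66 [357.6 213.2] depthpt [0.672 0.187 0.001]
flap_edge 0.68 [337.  236.6] depthpt [ 0.573 -0.062  0.086]
flap_handle 0.74 [355.6 229.9] depthpt [ 0.602 -0.112  0.131]
pointer_tip 0.36 [335.5 207.3] depthpt [ 0.573 -0.038  0.145]
vial_rack 0.58 [265.3 197.4] depthpt [0.409 0.268 0.025]
note_pad 0.76 [254.2 222.4] depthpt [0.381 0.152 0.009]
forceps 0.73 [252.5 303. ] depthpt [ 0.392 -0.154  0.001]
marker 0.75 [250.7 260.7] depthpt [ 0.38  -0.013  0.002]
bench_timer 0.6 [421.3 322.9] depthpt [ 0.693 -0.271  0.032]
wash_bottle 0.67 [421.2 319.4] depthpt [ 0.69  -0.274  0.043]
wash_bottle 0.61 [297.7 185.5] depthpt [0.51  0.377 0.009]
media_bottle 0.83 [330.6 197.7] depthpt [0.606 0.281 0.007]
oil_vial 0.74 [295.4 200.3] depthpt [0.498 0.262 0.014]
oil_vial 0.68 [245.9 258.2] depthp
[... 505 characters left out ...]
handle 0.25 [379.6 182.8] depthpt [ 0.582 -0.053  0.091]
pointer_tip 0.43 [373.9 186.3] depthpt [ 0.567 -0.034  0.138]
vial_rack 0.86 [235.9 250.3] depthpt [0.413 0.299 0.041]
forceps 0.55 [406.9 262.6] depthpt [ 0.389 -0.136  0.   ]
marker 0.62 [353.9 267.2] depthpt [0.376 0.002 0.01 ]
marker 0.45 [371.  230.5] depthpt [ 0.468 -0.036  0.063]
bench_timer 0.74 [445.4 147.8] depthpt [ 0.686 -0.231  0.029]
bench_timer 0.23 [286.7 259.9] depthpt [0.391 0.174 0.004]
wash_bottle 0.64 [208.5 211.1] depthpt [0.511 0.375 0.033]
media_bottle 0.97 [241.7 179.4] depthpt [0.589 0.286 0.066]
media_bottle 0.62 [209.8 215.3] depthpt [0.5   0.37  0.036]
oil_vial 0.52 [247.  218.8] depthpt [0.492 0.271 0.057]
```

Run:
```python
import cv2
a=cv2.imread("pics/top0.png")[110:290,190:490]; cv2.imwrite("pics/v1.png",cv2.resize(a,(800,480),interpolation=cv2.INTER_CUBIC))
a=cv2.imread("pics/side0.png")[150:340,220:480]; cv2.imwrite("pics/v2.png",cv2.resize(a,(800,585),interpolation=cv2.INTER_CUBIC))
```

```text
(no output)
```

View pics/v1.png

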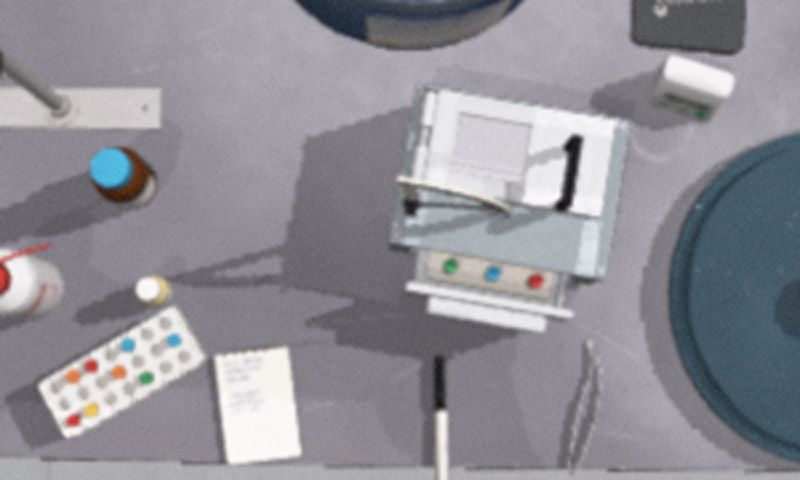

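View pics/v2.png

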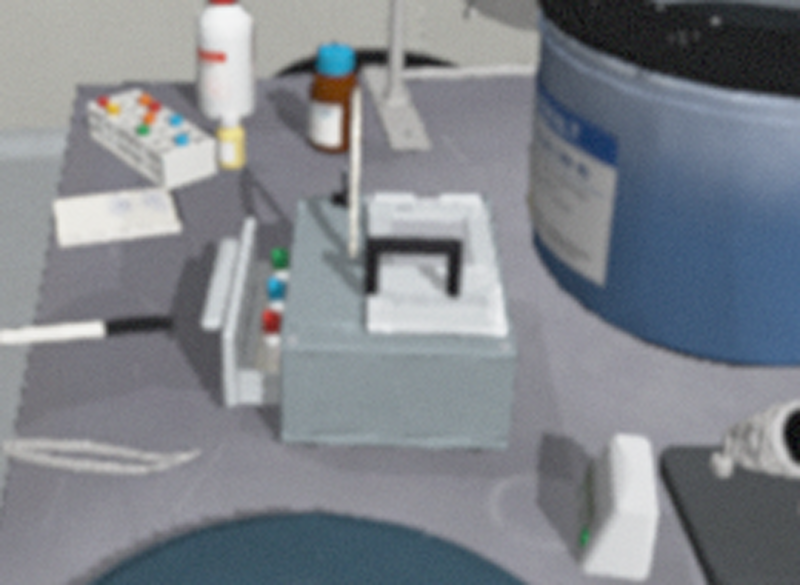

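The top view shows the box yawed about -10°, with the drawer out and its lip at about (488,314) in the crop. The pointer pivot is at about (410,207) and its tip near (490,205), in front of the scale. The handle runs from (573,140) to (567,205). The side view shows the scale edge-on and the handle bar at (410,245). Next I fit the box pose and measure the pointer.

```bash
cat > fit.py <<'E'
from h import *
from scipy.optimize import least_squares
def W(pose,P):
    x,y,a=pose; P=np.atleast_2d(P); c,s=np.cos(a),np.sin(a)
    return np.c_[x+c*P[:,0]-s*P[:,1], y+s*P[:,0]+c*P[:,1], P[:,2]]
def B(pose,P):
    x,y,a=pose; P=np.atleast_2d(P); c,s=np.cos(a),np.sin(a); d=P[:,:2]-[x,y]
    return np.c_[c*d[:,0]+s*d[:,1], -s*d[:,0]+c*d[:,1], P[:,2]]
E
python3 - <<'E'
from fit import *
# dense: top-camera cloud, housing/flap surface z 0.075..0.1
d=np.load("top0.npy"); v,u=np.mgrid[0:400,0:640]
P=atdepth("top",np.c_[u.ravel(),v.ravel()],d.ravel())
m=(abs(P[:,2]-.088)<.012)&(P[:,0]>.5)&(P[:,0]<.72)&(P[:,1]<.09)&(P[:,1]>-.2)
M=np.zeros(d.size,np.uint8); M[m]=255; M=cv2.morphologyEx(M.reshape(d.shape),cv2.MORPH_OPEN,np.ones((3,3)))
n,l,st,_=cv2.connectedComponentsWithStats(M); k=1+np.argmax(st[1:,4]); Q=P[(l==k).ravel()]
print("rect",cv2.minAreaRect(Q[:,:2].astype(np.float32)*1000), "z med",np.median(Q[:,2]))
# keypoints, several looks
pts={"housing":[0,0,0],"flap_edge":None,"flap_hinge":[.025,.085,.089],"flap_handle":[-.01,-.047,.129]}
obs={}
for n in("top","side"):
    for i in range(3):
        optics.camera(n)
        for q in("housing","flap_hinge","flap_handle","drawer_lip","pointer_tip","flap_edge"):
            r=optics.tip_of(n,q)
            if r: obs.setdefault((n,q),[]).append(px(r[0]))
for k,o in obs.items(): print(k,np.round(o,1).tolist())
import pickle; pickle.dump(obs,open("obs.pkl","wb"))
for n in("top","side"):
    r=optics.outline_of(n,"pointer_tip")
    for x in r[:2]:
        v,u=np.nonzero(x["region"]); print(n,x["conf"],len(u),u.min(),u.max(),v.min(),v.max())
        cv2.imwrite(f"pics/ptr_{n}.png",x["region"].astype(np.uint8)*255)
im=cv2.imread("pics/top0.png")[165:205,325:400]
im2=cv2.imread("pics/side0.png")[165:250,320:380]
cv2.imwrite("pics/v3.png",np.hstack([cv2.resize(im,(500,267),interpolation=cv2.INTER_CUBIC),cv2.resize(im2,(188,267),interpolation=cv2.INTER_CUBIC)]))
E
```

```text
rect ((597.221923828125, -56.955360412597656), (201.3722686767578, 151.80038452148438), 81.07592010498047) z med 0.08895959951933552
('top', 'housing') [[378.7, 177.9], [382.2, 177.5], [379.8, 179.2]]
('top', 'flap_hinge') [[348.3, 161.9], [345.7, 161.9], [347.8, 162.9]]
('top', 'flap_handle') [[403.7, 176.3], [402.0, 175.0], [402.0, 177.0]]
('top', 'drawer_lip') [[370.9, 231.3], [366.1, 229.5], [369.8, 232.3]]
('top', 'pointer_tip') [[373.0, 184.2], [372.2, 186.1], [372.8, 184.5]]
('top', 'flap_edge') [[379.2, 187.2], [380.9, 186.7], [382.5, 186.4]]
('side', 'housing') [[348.0, 270.2], [345.7, 268.7]]
('side', 'flap_hinge') [[357.9, 214.4], [356.8, 215.5], [355.3, 215.2]]
('side', 'flap_handle') [[354.9, 227.2], [354.5, 229.6], [354.0, 228.7]]
('side', 'drawer_lip') [[289.8, 237.6], [288.2, 238.3], [288.2, 239.3]]
('side', 'pointer_tip') [[333.2, 207.5], [332.5, 206.6], [331.3, 207.1]]
('side', 'flap_edge') [[337.8, 236.9], [339.7, 234.7], [336.6, 235.1]]
side 0.55 31 328 333 210 216
```

View pics/v3.png

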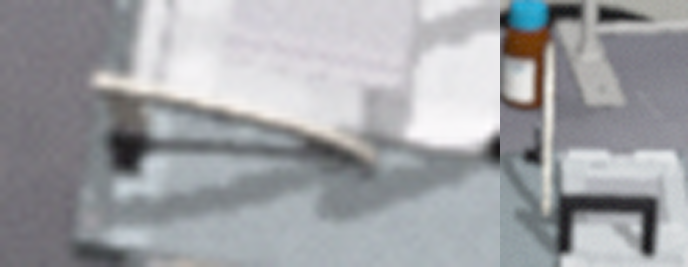

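The crop shows the dark pointer running from the pivot at (125,150) to meet the scale arc at about (330,150), before the arc's end at (370,158). I'll solve for the angle by projection.

```bash
cat >> fit.py <<'E'
pose=np.array([.5972,-.0570,np.radians(-8.92)])
def ptr(a,r=.09,x=-.035): return W(pose,[[x,.085-r*np.cos(a),.089+r*np.sin(a)]])
def ptr_angle(obs,x=-.035):
    f=lambda p: np.concatenate([ (proj(n,ptr(p[0],x=x))[0]-u) for n,u in obs])
    return least_squares(f,[.8])
E
python3 - <<'E'
from fit import *; import pickle
obs=pickle.load(open("obs.pkl","rb"))
obs={k:np.median(v,0) for k,v in obs.items()}
pts={"housing":[0,0,0.0],"flap_hinge":[.025,.085,.089],"flap_handle":[-.01,-.047,.129],"flap_edge":[-.02,-.005,.089]}
for n in("top","side"):
    for q,p in pts.items(): print(n,q,obs[n,q],proj(n,W(pose,p)).round(1))
    u=obs[n,"drawer_lip"]; print(n,"lip box",B(pose,atz(n,u,.066)).round(4))
    for a in np.arange(.6,1.1,.1): print(round(a,2),proj(n,ptr(a)).round(1))
for x in(-.036,-.034):
  for sel in(["top"],["side"],["top","side"]):
    s=ptr_angle([(n,obs[n,"pointer_tip"]) for n in sel],x); print(x,sel,s.x,s.fun.round(1))
im=cv2.resize(cv2.imread("pics/top0.png")[160:200,335:395],(780,520),interpolation=cv2.INTER_CUBIC)
for a,c in((.6,(0,0,255)),(.7,(0,255,0)),(.8,(255,0,0)),(.9,(0,255,255)),(1.,(255,0,255))):
    for r in (.03,.06,.075,.09):
        p=(proj("top",ptr(a,r))[0]-[335,160]+.5)*13; cv2.circle(im,tuple(p.astype(int)),3,c,-1)
cv2.imwrite("pics/v4.png",im)
# IK check for plans
d=np.load("top0.npy")
E
```

```text
top housing [379.776 177.92 ] [[377.3 182. ]]
top flap_hinge [347.776 161.88 ] [[348.4 160.8]]
top flap_handle [401.984 176.32 ] [[402.4 182. ]]
top flap_edge [380.928 186.68 ] [[382.  185.3]]
top lip box [[-0.1334  0.0038  0.066 ]]
0.6 [[376.8 187.6]]
0.7 [[374.8 186.8]]
0.8 [[372.4 185.9]]
0.9 [[369.7 185.1]]
1.0 [[366.7 184.2]]
1.1 [[363.5 183.3]]
side housing [346.848 269.44 ] [[346.3 266.9]]
side flap_hinge [356.8 215.2] [[357.6 214.7]]
side flap_handle [354.496 228.68 ] [[343.6 228.9]]
side flap_edge [337.792 235.08 ] [[338.3 234.6]]
side lip box [[-0.1315  0.0105  0.066 ]]
0.6 [[331.9 210.2]]
0.7 [[332.  206.1]]
0.8 [[332.1 202. ]]
0.9 [[332.2 198.2]]
1.0 [[332.3 194.5]]
1.1 [[332.4 191.1]]
-0.036 ['top'] [0.80686844] [-0.6  1.8]
-0.036 ['side'] [0.67594985] [-1. -0.]
-0.036 ['top', 'side'] [0.71125939] [ 1.7  2.6 -1.  -1.5]
-0.034 ['top'] [0.80193107] [-0.3  1. ]
-0.034 ['side'] [0.67591113] [-0.1 -0. ]
-0.034 ['top', 'side'] [0.70942396] [ 1.9  1.8 -0.  -1.4]
```

View pics/v4.png

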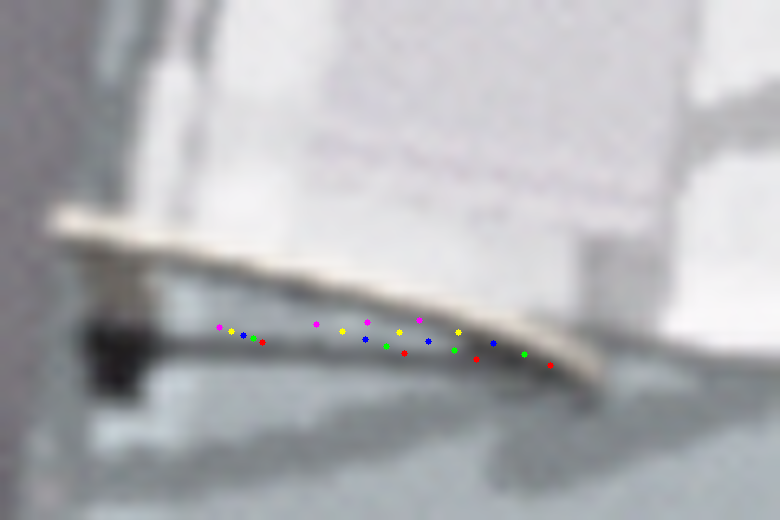

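```bash
cat >> fit.py <<'E'
from scipy.spatial.transform import Rotation as Ro
def ori(tilt=0.,flip=1,pitch=0.):
    """tool y = -flap normal at angle tilt, tool z along +-flap direction; box frame -> world rpy"""
    Rb=Ro.from_euler('z',pose[2])*Ro.from_euler('y',pitch)
    y=np.array([0,-np.sin(tilt),-np.cos(tilt)]); z=flip*np.array([0,np.cos(tilt),-np.sin(tilt)])
    M=Rb.as_matrix()@np.c_[np.cross(y,z),y,z]
    return Ro.from_matrix(M).as_euler('xyz',degrees=True)
def handle(a,back=.019):
    """TCP so that the grasp point is on the bar at flap angle a"""
    n=np.array([0,np.sin(a),np.cos(a)])
    p=np.array([.010,.085-.132*np.cos(a),.089+.132*np.sin(a)])+(.040-back)*n
    return W(pose,p)[0]
E
python3 - <<'E'
from fit import *
print(telemetry.get_time_s(),telemetry.get_eef_rot(),telemetry.get_force(),ori(0,1),ori(0,-1))
print(proj("top",W(pose,[.01,-.047,.129])),proj("side",W(pose,[.01,-.047,.129])))
for f in(1,-1):
    print(f)
    for nm,p in(("pre",[-.175,.005,.25]),("low",[-.175,.005,.05]),("push",[-.1,.005,.05])):
        print(nm,bot.solve_ik(W(pose,p)[0].tolist(),ori(0,f).tolist()))
    for a in(0,.35,.7,.8): print(a,bot.solve_ik(handle(a).tolist(),ori(a,f).tolist()))
E
```

```text
3.7 [-8.99961573e+01 -7.73964501e-04 -1.69553056e+01] [ 0.47148829  0.31006825 -0.56450343] [-90.     0.    -8.92] [-90.     0.   171.08]
[[403.76892009 173.59835654]] [[353.60235302 229.19199463]]
1
pre [-40.88752047   4.14036493  40.47069561 116.78357914  -3.09874939
  60.10061914  82.13505237]
low [-23.71276063  23.7334819   25.60045564 129.72161692 -20.22059985
  30.20927702  98.70690072]
push [-19.51666299  28.63099222  23.69720282 119.67522333 -19.44852303
  35.33694943  98.70135376]
0 [-16.71181853  33.04951445  32.11734213 102.13047805 -21.8681812
  51.11742623 106.26030196]
0.35 [-24.7854541   31.38355023  24.89017006  98.57884232   8.32208125
  56.89290707  73.54426288]
0.7 [-29.75850943  35.83291026  15.95480536  92.753156    28.11655287
  72.79852466  52.45981295]
0.8 [-31.50293798  38.11868523  14.69399114  90.85580392  31.60143804
  77.70170867  48.93928537]
-1
pre [-51.68288827   4.40897151  52.69406928 117.29222976  -4.04500726
  60.09408178 -95.97144037]
low [-41.33431364  30.43903348  51.43126663 130.91917219 -41.69868951
  36.54536702 -57.42573442]
push [-33.74938269  33.74560184  44.89340305 120.74020077 -37.36123641
  40.24729507 -62.79911696]
0 [-27.39520808  38.59922912  50.61565755 102.98221299 -35.63609249
  55.85368623 -60.80499379]
0.35 [-43.77009218  41.62839711  58.85345641 100.11550585 -17.48692345
  57.03011299 -81.67096112]
0.7 [ -47.34723833   42.36933548   46.34889499   94.37435354   10.13389887
   65.7288668  -110.51151077]
0.8 [ -49.1947714    44.81377569   45.87530841   92.53721728   13.69813108
   69.29171608 -114.21861322]
```

Run:
```python
from fit import *
T=telemetry
p=T.get_tcp_pos(); bot.line_to([p[0],p[1],.33],vel=.2)
bot.command_gripper(0)
bot.move_to(W(pose,[-.18,.005,.25])[0].tolist(),ori().tolist())
bot.line_to(W(pose,[-.18,.005,.05])[0].tolist(),vel=.15)
print(T.get_time_s(),T.get_joint_pos(),T.get_force())
f0=np.array(T.get_force()); ax=np.array([np.cos(pose[2]),np.sin(pose[2]),0])
x=-.155; bot.line_to(W(pose,[x,.005,.05])[0].tolist(),vel=.06)
hist=[]
while x<-.085:
    x+=.004; bot.line_to(W(pose,[x,.005,.05])[0].tolist(),vel=.04)
    F=(np.array(T.get_force())-f0)@ax; t=B(pose,T.get_tcp_pos())[0,0]; hist.append((round(x,3),round(t,4),round(F,1)))
    if F<-12: break
print(hist,T.get_time_s())
```

```text
8.975 [-29.62165291  24.61827364  33.38320552 130.74950165 -26.46420849
  30.97744042 105.48310023] [-0.31144675  0.48262326  0.25747719]
[(-0.151, np.float64(-0.1509), np.float64(0.8)), (-0.147, np.float64(-0.1467), np.float64(-0.2)), (-0.143, np.float64(-0.1426), np.float64(0.3)), (-0.139, np.float64(-0.1387), np.float64(1.7)), (-0.135, np.float64(-0.1346), np.float64(-0.6)), (-0.131, np.float64(-0.1305), np.float64(0.8)), (-0.127, np.float64(-0.1266), np.float64(-0.2)), (-0.123, np.float64(-0.1226), np.float64(-0.2)), (-0.119, np.float64(-0.1186), np.float64(0.2)), (-0.115, np.float64(-0.1145), np.float64(0.1)), (-0.111, np.float64(-0.1106), np.float64(0.8)), (-0.107, np.float64(-0.1066), np.float64(-0.3)), (-0.103, np.float64(-0.1026), np.float64(0.4)), (-0.099, np.float64(-0.1026), np.float64(-10.6)), (-0.095, np.float64(-0.1026), np.float64(-21.9))] 13.2917
```

Run:
```python
from fit import *
T=telemetry
bot.line_to(W(pose,[-.15,.005,.05])[0].tolist(),vel=.12)
bot.line_to(W(pose,[-.15,-.047,.25])[0].tolist(),vel=.2)
bot.command_gripper(.06)
h=handle(0)
bot.move_to((h+[0,0,.07]).tolist(),ori().tolist())
im,d=optics.camera("side"); cv2.imwrite("pics/v5.png",cv2.resize(im[120:310,220:480,::-1],(800,585),interpolation=cv2.INTER_CUBIC))
r=optics.tip_of("side","drawer_lip")
for x in r[:2]: print(x["conf"],B(pose,atz("side",px(x),.066)).round(4))
print(T.get_time_s(),T.get_joint_pos(),T.get_force(),T.get_tcp_pos(),h)
```

```text
0.65 [[-0.0875  0.0061  0.066 ]]
16.5167 [-27.48857782  32.43348567  49.76136382  98.96997219 -27.77534518
  61.69702561 112.48533401] [-0.1810572   0.13524247  0.43749785] [ 0.59912172 -0.10501425  0.18105372] [ 0.59979146 -0.10498213  0.11      ]
```

View pics/v5.png

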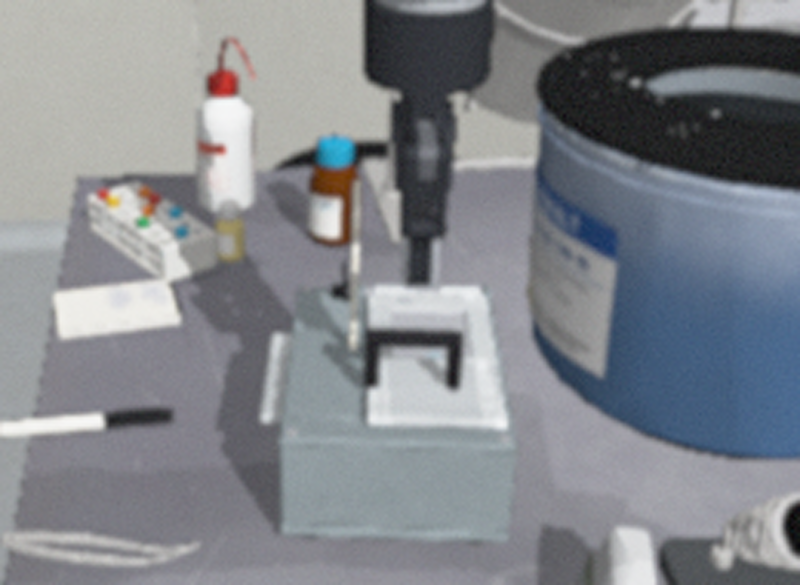

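The drawer is home: only the lip shows, at about (272,380). The open gripper is above the handle, with its fingers at crop column 424 and the bar's middle at 413. I'll check that offset against projection, then descend, grip and lift.

Run:
```python
from fit import *
T=telemetry
t=np.array(T.get_tcp_pos()); u=proj("side",[t,t+[0,0,.03]]); print("tcp px",u)
if abs(u[:,0].mean()-357.8)>3.5: raise SystemExit("offset")
bot.line_to(handle(0).tolist(),vel=.12)
print("down",T.get_force(),T.get_tcp_pos())
bot.command_gripper(0)
print(T.get_gripper_width(),T.get_force(),T.get_time_s())
for a in np.arange(.1,.51,.1):
    bot.line_to(handle(a).tolist(),vel=.08,ori=ori(a).tolist())
    print(round(a,2),np.round(T.get_force(),1),T.get_gripper_width(),T.get_time_s())
```

```text
tcp px [[354.32466501 206.30670515]
 [354.96012507 192.43223468]]
down [-0.60044459 -0.82684077  0.26474216] [ 0.60013648 -0.10521044  0.11072364]
0.009918268273694169 [-1.4907932   0.6912324   5.66914706] 17.7583
0.1 [ 0.8 -1.8 -1.2] 0.009893895580902356 18.075
0.2 [ 0.7 -1.7 -0.4] 0.009758015936692102 18.3917
0.3 [ 0.9 -3.3  1.1] 0.009991226370809868 18.7083
0.4 [ 1.8 -2.4  1.4] 0.009648337010226203 19.025
0.5 [ 0.7 -3.3  1. ] 0.009809237272846634 19.3417
```

```bash
cat > look.py <<'E'
from fit import *
import sys
def edge(a): return W(pose,[-.02,.085-.09*np.cos(a),.089+.09*np.sin(a)])
o={}
for n in("top","side"):
    for i in range(4):
        im,d=optics.camera(n)
        for q in("pointer_tip","flap_edge"):
            for r in optics.tip_of(n,q)[:1]: o.setdefault((n,q),[]).append(np.r_[px(r),r["conf"]])
    cv2.imwrite(f"pics/raw_{n}_{sys.argv[1]}.png",im[:,:,::-1])
for k,v in o.items():
    v=np.array(v); m=np.median(v,0); f=ptr if k[1]=="pointer_tip" else edge
    s=least_squares(lambda p:proj(k[0],f(p[0]))[0]-m[:2],[.7]); print(k,m.round(2),"std",v.std(0).round(1),"angle",s.x.round(3),"res",s.fun.round(1))
s=cv2.imread(f"pics/raw_side_{sys.argv[1]}.png")[165:245,305:385]; t=cv2.imread(f"pics/raw_top_{sys.argv[1]}.png")[140:220,335:415]
cv2.imwrite(f"pics/v_{sys.argv[1]}.png",np.hstack([cv2.resize(x,(400,400),interpolation=cv2.INTER_CUBIC) for x in(s,t)]))
print(telemetry.get_time_s(),telemetry.get_tcp_pos(),handle(.68))
E
python3 - <<'E'
from fit import *
for a in (.59,.68): bot.line_to(handle(a).tolist(),vel=.08,ori=ori(a).tolist())
E
python3 look.py a
```

```text
('top', 'pointer_tip') [373.73 185.82   0.55] std [1.3 0.9 0.1] angle [0.755] res [-0.2  0.5]
('top', 'flap_edge') [376.48 182.54   0.78] std [1.5 1.6 0.1] angle [0.636] res [ 0.7 -1.6]
('side', 'pointer_tip') [333.92 206.68   0.46] std [1.4 1.1 0. ] angle [0.686] res [-2. -0.]
('side', 'flap_edge') [337.15 207.9    0.81] std [0.6 0.7 0.1] angle [0.659] res [1.8 0. ]
21.1417 [ 0.60656751 -0.06323206  0.18847931] [ 0.6063914  -0.06293186  0.18832971]
```

View pics/v_a.png

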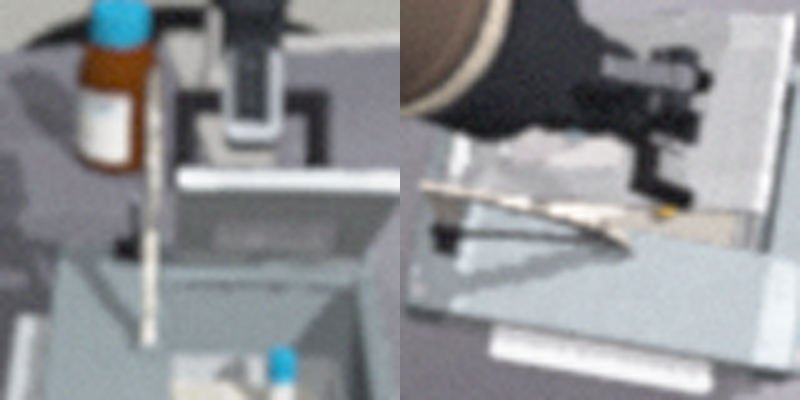

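In the side crop a dark vertical stub rises beside the scale from the hub at (130,245) to about (132,205): this is the pointer seen foreshortened. The top crop shows it from (440,237) to about (610,243). I'll average frames for a sharper look and overlay projected candidates.

Run:
```python
from fit import *
out=[]
for n,(c,r),N in(("side",(318,190),8),("top",(340,172),12)):
    im=np.mean([optics.camera(n)[0].astype(float) for _ in range(N)],0)[:,:,::-1]
    np.save(f"avg_{n}.npy",im)
    w,h=(26,40) if n=="side" else (50,30); k=15 if n=="side" else 10
    a=cv2.resize(im[r:r+h,c:c+w].clip(0,255).astype(np.uint8),None,fx=k,fy=k,interpolation=cv2.INTER_CUBIC); b=a.copy()
    for x in(-.033,-.037) if n=="side" else (-.035,):
      for A,col in((.6,(0,0,255)),(.68,(0,255,0)),(.76,(255,0,0)),(.84,(0,255,255))):
        for rr in((.095,) if n=="side" else (.05,.07,.08,.095)):
            p=(proj(n,ptr(A,rr,x))[0]-[c,r]+.5)*k; cv2.circle(b,tuple(p.astype(int)),2,col,-1)
    ab=np.hstack([a,b]) if n=="side" else np.vstack([a,b])
    out.append(cv2.resize(ab,(int(ab.shape[1]*600/ab.shape[0]),600)) if n=="top" else ab)
h=600; o=np.hstack([cv2.resize(x,(int(x.shape[1]*h/x.shape[0]),h)) for x in out]); s=min(1,800/o.shape[1])
cv2.imwrite("pics/v7.png",cv2.resize(out[0],None,fx=.75,fy=.75) if 0 else out[0]); cv2.imwrite("pics/v8.png",out[1]); print(out[0].shape,out[1].shape)
```

```text
(600, 780, 3) (600, 500, 3)
```

View pics/v7.png

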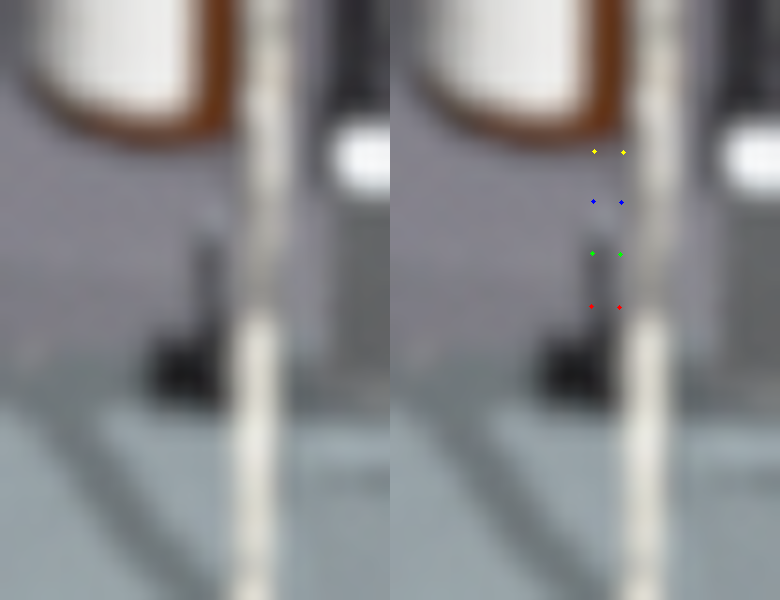

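View pics/v8.png

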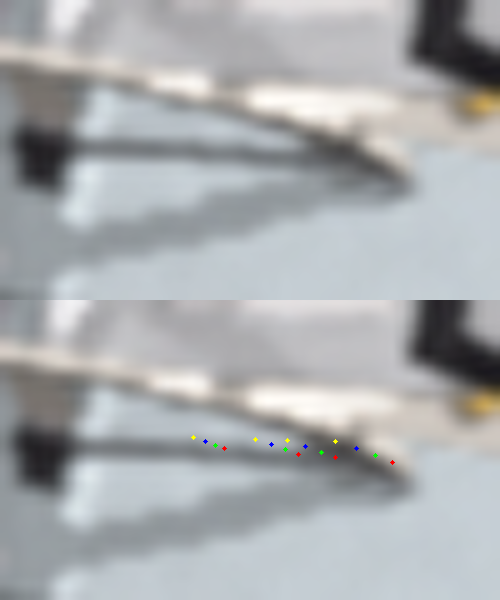

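The side crop shows the pointer's stub ending at row ~238, between the 0.68 dot (254) and the 0.76 dot (202), so about 0.70. In the top crop its line lies between the 0.60 and 0.68 dots. Next I check the bias using the hub and the flap's bright free-end strip.

Run:
```python
from fit import *
im=np.load("avg_side.npy").mean(2); tp=np.load("avg_top.npy").mean(2)
print("side hub proj",[((proj("side",ptr(0,0,x))[0]-[318,190]+.5)*15).round(0) for x in(-.033,-.037,-.041)],"seen ~(187,372)")
print("top hub proj",[((proj("top",ptr(0,0,x))[0]-[340,172]+.5)*10).round(0) for x in(-.033,-.037,-.041)],"seen ~(42,155)")
# stub profile
print("stub rows 202-214",im[200:216,331:333].mean(1).round(0), "bg",im[200:216,328].round(0))
# top: pointer line centre per column vs angle
for c in range(348,372,3):
    seg=tp[181:193,c-1:c+2].mean(1); w=np.clip(np.median(seg)-seg,0,None); k=np.argmin(seg[2:9])+2; s=slice(k-2,k+3)
    print(c,(np.arange(181,193)[s]*w[s]).sum()/w[s].sum(),[np.interp(c,*(np.array([proj("top",ptr(A,r))[0] for r in np.linspace(.0,.095,20)]).T)).round(2) for A in(.6,.7,.8)])
# flap end strip, side
for u in (345,350,380): print(u,im[194:208,u].round(0))
def P(A,n,x=.025,r=.17): return W(pose,[x,.085-r*np.cos(A)+n*np.sin(A),.089+r*np.sin(A)+n*np.cos(A)])
for A in(.64,.68,.72): print(A,[proj("side",P(A,n,x)).round(1).tolist() for x in(-.02,.07) for n in(.0035,-.0035)])
```

```text
side hub proj [array([233., 370.]), array([208., 369.]), array([183., 368.])] seen ~(187,372)
top hub proj [array([ 48., 127.]), array([ 46., 143.]), array([ 43., 159.])] seen ~(42,155)
stub rows 202-214 [108. 124. 131. 138. 140. 128. 109.  99.  98.  98.  94.  83.  69.  60.
  55.  51.] bg [106. 127. 134. 134. 135. 136. 137. 138. 134. 131. 127. 118.  95.  73.
  60.  57.]
348 186.25244236029698 [np.float64(185.28), np.float64(185.19), np.float64(185.1)]
351 186.24179910044978 [np.float64(185.51), np.float64(185.37), np.float64(185.2)]
354 186.35368030270575 [np.float64(185.75), np.float64(185.54), np.float64(185.3)]
357 186.4757525083612 [np.float64(185.99), np.float64(185.72), np.float64(185.4)]
360 186.69688369808438 [np.float64(186.23), np.float64(185.9), np.float64(185.5)]
363 186.8154713114754 [np.float64(186.47), np.float64(186.07), np.float64(185.6)]
366 187.35684591658844 [np.float64(186.71), np.float64(186.25), np.float64(185.7)]
369 186.93562281722936 [np.float64(186.95), np.float64(186.42), np.float64(185.81)]
345 [128. 124. 118. 128. 180. 233. 244. 236. 192. 129. 102. 102. 105. 102.]
350 [144. 172. 185. 179. 176. 213. 233. 227. 180. 124. 103. 103. 104. 103.]
380 [147. 148. 147. 147. 166. 215. 241. 245. 231. 168. 115. 101. 102. 102.]
0.64 [[[339.4, 200.9]], [[339.3, 204.4]], [[386.3, 201.9]], [[386.3, 205.5]]]
0.68 [[[339.4, 197.4]], [[339.4, 201.0]], [[386.3, 198.4]], [[386.3, 202.0]]]
0.72 [[[339.5, 194.0]], [[339.4, 197.5]], [[386.2, 195.0]], [[386.3, 198.5]]]
```

The measures agree within about 0.05 rad. Pointer: side tip 0.69–0.70, top slope about 0.74. Flap, at commanded 0.68: side strip about 0.67. I'll raise the flap to about 0.71 and verify.

Run:
```python
from fit import *
bot.line_to(handle(.712).tolist(),vel=.05,ori=ori(.712).tolist()); bot.pause(.6)
T=telemetry
im=np.mean([optics.camera("side")[0].astype(float) for _ in range(6)],0).mean(2)
for u in(345,380): print(u,im[192:206,u].round(0))
print("stub",im[202:210,331:333].mean(1).round(0))
o=[px(r) for _ in range(5) if optics.camera("side") for r in optics.tip_of("side","flap_edge")[:1]]; m=np.median(o,0)
print(m,least_squares(lambda p:proj("side",W(pose,[-.02,.085-.09*np.cos(p[0]),.089+.09*np.sin(p[0])]))[0]-m,[.7]).x)
optics.camera("side")
for q in("drawer_lip",): print([(x["conf"],B(pose,atz("side",px(x),.066)).round(4)) for x in optics.tip_of("side",q)[:1]])
print(T.get_time_s(),T.get_gripper_width(),T.get_force(),np.abs(T.get_dq()).max())
```

```text
345 [144. 128. 128. 164. 221. 238. 236. 201. 134. 103. 103. 104. 106. 103.]
380 [146. 146. 145. 151. 185. 230. 242. 237. 194. 130. 104. 104. 104. 104.]
stub [130. 132. 126. 112. 104. 100.  98.  98.]
[340.224 205.4  ] [0.72095922]
[(0.75, array([[-0.0867,  0.0021,  0.066 ]]))]
23.8917 0.010085445045760888 [ 3.15123107 -3.67746123  3.35409121] 0.16264654514408144
```

```bash
python3 -c "
from bench import job; job.sign_off()"
```

```text
the job is handed in; nothing more can be done
```

The drawer is pushed home, and the gripper is holding the flap by its handle in line with the pointer. I handed the job in at about 24 s of the 48 s allowed; it reports no verdict.

- **Drawer:** I pushed it about 37 mm with the shut fingertips until it met the hard stop, where the force rose to about 22 N with no further travel. The side camera still showed it home at the end.
- **Flap against pointer:** The arm holds the flap at a commanded 0.712 rad. The side camera read the flap at about 0.70 (free-end strip) and 0.72 (edge point).
- **Pointer angle:** I measured it at about 0.69–0.70 from its tip in averaged side pictures. The slope of its line in the top pictures gave about 0.74. The network readings scattered from 0.68 to 0.81. I trusted the averaged pictures, which put the flap within about 0.04 rad of the pointer, against the 0.08 allowed.
- **Grip and stillness:** At hand-in the gripper width was 10.1 mm on the 12 mm bar, with a few newtons at the wrist. The fastest arm joint was moving at 0.16°/s.
- **Not fully checked:** I did not remeasure the pointer's position or the other objects after the last move. Nothing looked moved in the pictures I viewed, and the arm stayed clear of them.

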